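# Secure the graphics card and hang its screw bins

### The job

Get the card holder ready for a repair. First clear what was left lying on the graphics card into the tool tray. Both hold-down arms sit on their pivot pins the wrong way round: next lift each one off its pin, turn it end for end and refit it fully home on the same pin, so that its rubber foot rests on the graphics card. Then hang every screw bin that is there on the rail: hook its rear lip over the rail and swing it down until it hangs flat and level. Leave everything else on the bench where it is.

Things in the scene. Friction and masses are not known exactly. Their poses are not given: they have to be found in the camera images.
- holder: Card holder, fixed: aluminium base 220 x 270 mm, 12 mm thick, a black two-fan graphics card (115 x 220 mm, top 42 mm above the bench, 45.5 mm over its fans) fixed on it. Origin: on the bench, half-way between the two pivot pins. x points from the pins to the card (card at x = 35 to 150 mm), y along the pins, z up. Left or right on the bench, yaw within 0.15 rad.
- pin1 (a point): Foot of pivot pin 1 (holder y = +80 mm, axes as the holder), on its seat block 64 x 50 mm, top 50 mm above the bench. Steel, 10 mm thick, round tip 24 mm above the seat. Four stops 10 x 6 mm, 8 mm high at x +-26, y +-18 mm from it (30 mm clear between) keep a seated arm from swinging: lift it 26 mm or more to turn it.
- spot1 (a point): The spot on the card's top where the rubber foot of arm 1 has to rest: 85 mm from pin 1 towards holder +x, 42 mm above the bench.
- pin2 (a point): Foot of pivot pin 2 (holder y = -80 mm, axes as the holder), on its seat block 64 x 50 mm, top 50 mm above the bench. Steel, 10 mm thick, round tip 24 mm above the seat. Four stops 10 x 6 mm, 8 mm high at x +-26, y +-18 mm from it (30 mm clear between) keep a seated arm from swinging: lift it 26 mm or more to turn it.
- spot2 (a point): The spot on the card's top where the rubber foot of arm 2 has to rest: 85 mm from pin 2 towards holder +x, 42 mm above the bench.
- arm1_hub (a point): Hold-down arm 1, steel, about 160 g, on pin 1, at first long end away from the card. Point: centre of its hub, 30 x 30 mm, 44 mm high, gripped from above across either pair of sides; 22 mm above the underside (and above the pin's foot when seated). Blind socket 13 x 13 x 30 mm beneath. x: to the long end (97 mm), tail 48 mm; z up. Bar 22 mm wide, 12 mm thick, flush with the underside.
- arm1_foot (a point): Centre of the underside of the round rubber foot (18 mm across, 8 mm high) beneath the long end of arm 1, 85 mm from the hub's axis, 8 mm below the arm's underside.
- arm2_hub (a point): Hold-down arm 2, steel, about 160 g, on pin 2, at first long end away from the card. Point: centre of its hub, 30 x 30 mm, 44 mm high, gripped from above across either pair of sides; 22 mm above the underside (and above the pin's foot when seated). Blind socket 13 x 13 x 30 mm beneath. x: to the long end (97 mm), tail 48 mm; z up. Bar 22 mm wide, 12 mm thick, flush with the underside.
- arm2_foot (a point): Centre of the underside of the round rubber foot (18 mm across, 8 mm high) beneath the long end of arm 2, 85 mm from the hub's axis, 8 mm below the arm's underside.
- rail_top (a point): Middle of the top edge of the fixed bin rail, 160 mm up: flat bar 8 (x) x 380 mm (y), 22 mm high, on two posts (y +-185 mm); bins fit within y = +-150 mm. A lower bar (34 to 48 mm below, its front 12 mm before the rail's) stops the bins' backs, so that they hang level with the lip drawn against the rail's rear face. Bins hang on its -x side, towards the robot. Left or right on the bench, yaw within 0.15 rad.
- bin1_mid (a point): Screw bin 1 (None if absent), grey open box, 130 g, on the bench before the rail. Point: centre, 27.5 mm up. 90 (x) x 60 (y) x 55 mm (z up), front (-x) 36 mm high. Lip behind the back's top (+x): 23 mm back, 3 mm thick, then down to 20 mm below the top; gap 20 mm. Grip across y from above. Hung: point 24.5 mm below the rail's top edge, 61 mm before (-x) its mid-plane.
- bin2_mid (a point): Screw bin 2 (None if absent), grey open box, 130 g, on the bench before the rail. Point: centre, 27.5 mm up. 90 (x) x 60 (y) x 55 mm (z up), front (-x) 36 mm high. Lip behind the back's top (+x): 23 mm back, 3 mm thick, then down to 20 mm below the top; gap 20 mm. Grip across y from above. Hung: point 24.5 mm below the rail's top edge, 61 mm before (-x) its mid-plane.
- bin3_mid (a point): Screw bin 3 (None if absent), grey open box, 130 g, on the bench before the rail. Point: centre, 27.5 mm up. 90 (x) x 60 (y) x 55 mm (z up), front (-x) 36 mm high. Lip behind the back's top (+x): 23 mm back, 3 mm thick, then down to 20 mm below the top; gap 20 mm. Grip across y from above. Hung: point 24.5 mm below the rail's top edge, 61 mm before (-x) its mid-plane.
- paste_mid (a point): White tube of paste (None if absent), 90 mm long (x), 18 mm wide, 20 mm high, about 40 g, left lying flat on the card at the start (roughly along the holder's x). This point is its centre, 10 mm above what it lies on. Gripped across its width from above.
- pen_mid (a point): Grey flux pen with a dark cap (None if absent), 90 mm long (x), 18 mm wide, 20 mm high, about 40 g, left lying flat on the card at the start (roughly along the holder's x). This point is its centre, 10 mm above what it lies on. Gripped across its width from above.
- tray_in (a point): Middle of the inner floor (3 mm above the bench) of the fixed black tool tray on the left of the bench, open above: inside 140 mm (x) x 94 mm (y), walls 3 mm thick, 22 mm high over the floor. x and y along its sides.
- driver: Screwdriver, 160 mm, lying on the bench; not part of the job, to be left alone. Origin beneath it or along its axis.
- flask: Small clear bottle, 100 mm high, standing behind the rail; not part of the job, to be left alone. Origin beneath it or along its axis.
- fan: Spare black fan, 80 x 80 x 22 mm, lying behind the holder; not part of the job, to be left alone. Origin beneath it or along its axis.
- tape: Roll of tan tape, 70 mm across, 18 mm high, behind the rail; not part of the job, to be left alone. Origin beneath it or along its axis.
- brush: Brush, 150 mm, lying on the bench; not part of the job, to be left alone. Origin beneath it or along its axis.
- sink: Finned heat sink, 100 x 70 x 32 mm; not part of the job, to be left alone. Origin beneath it or along its axis.
There are look-alikes about, which are no part of the job. Leave any turquoise look-alike of the part that bears arm1_hub alone.

How it is judged:
By the outcome, as a careful person would: the job done as asked, in the order asked, and still so for the second after the job is handed in, with the robot touching nothing.
Of bin1, bin2, bin3 only 2 to 3 are there at a start; the rules pass over those that are not, and their reading is None.
Of paste, pen only 1 to 2 are there at a start; the rules pass over those that are not, and their reading is None.
At some moment in a run one of bin1, bin2, bin3 may be knocked a few centimetres aside while the robot is not near it.
It also fails if it takes over 210 s, if anything falls off the work surface, if the arm or the gripper's body presses on something with over 40 N, if the wrist force passes 120 N, or if a joint passes its speed limit or range.

### The arm

A 6-joint arm with a two-finger parallel gripper is mounted at the origin on the work surface. World frame = base frame: x ahead of the robot, y to its left, z up, the work surface at z = 0. Lengths are in m, angles in rad, forces in N, time in s.
With the tool pointing down it reaches from about 0.25 to 0.775 m from the base axis. Payload 4 kg.
Tool frame: the origin (TCP) lies at the very end of the fingers, on their centre line; the grasp point (between the pads) lies 19 mm behind it; z points along the fingers, y is the line along which they close (so a half turn about z gives the same grasp; the last joint's range is limited). The gripper opens to 85 mm and grips with 20 to 120 N. Pads are 22 mm wide; open, the fingers measure 114 mm over their backs; the gripper's body (76 mm by 85 mm) begins 54 mm behind the grasp point. The pads swing forward as they close: fully open they stand 13 mm farther back than shut.
Start: joints at [1.148, 0.087, 1.371, -0, 1.684, -0.103], TCP at [0.173, 0.522, 0.231] pointing down, gripper open.
Joint ranges: [-3.1, 3.1], [-0.76, 2.03], [0.27, 2.55], [-1.08, 4.22], [0.17, 2.65], [-2.57, 2.57]. Speed limits (rad/s): [2.79, 2.79, 3.14, 3.14, 3.14, 3.14].

### API

Orientations are given as a unit quaternion [w, x, y, z].
In Python, from cell import movep, move_l, set_joints, gripper_to, dwell, ik, read_camera, PlanningError, sign_off, find_in, regions_of, read_time, read_q, read_qd, read_joint_torque, read_tool_pos, read_tool_rot, read_wrist_force, read_torque, read_finger_gap, read_gripper_force gives the robot as it stands. Calls block until the motion is done:
- movep(position, orientation): joint-space move of the TCP to a pose.
- move_l(position, rot=None, feed=0.15, guard=None): straight line of the TCP; rot=None keeps the orientation; feed is the mean speed in m/s. With guard (N) it stops when the force on the tool has changed by that much, and returns True; else False.
- set_joints(angles): joint-space move.
- gripper_to(opening, grip_force=None): opening from 0.0 (shut) to 1.0 (fully open); grip_force is the grip in N (None keeps the last); returns when the fingers have stopped.
- dwell(seconds).
- ik(position, orientation): joint angles nearest the present ones, or None.
- read_camera(name): name is "scene" or "top" or "wrist"; returns a dict with "frame" (400x640x3 uint8, red, green, blue), "camera_matrix" (3x3 intrinsics, pixels), "k1" (the pictures are not rectified: a ray, as slopes to the right and down, at radius r is drawn at 1 + k1 r^2 times it, then the intrinsics apply), "origin" and "attitude" of the camera in the world; the wrist camera has in their place "mount" (4x4, takes a point from camera to tool coordinates, whose origin is the TCP and whose axes are the flange's). Camera axes: x right, y down, z forward; pixel columns grow to the right and rows downward; lengths in m; the calibration is good to about 2 mm. A picture is of the moment at which its call begins: read the wrist's pose just before it. There is no depth.
A pose or a line that the arm cannot do raises PlanningError and nothing moves.
- sign_off(): hands the job in; it is judged then, once.
Trained networks look in the newest picture that a camera, given by its name, has taken for a name from the list of things; names that differ only in an ending like _2 or _b are one class to them, and where a whole thing is asked for, a point or a joint stands for the part that bears it (a point fixed in the world has none). Each returns a list of dicts, best first, with "conf" (0 to 1); they miss things now and then, are a little off and sometimes report something else, mostly with a low value. They report only what shows in the picture. A call takes as long as a camera call. They do not tell look-alikes from the thing itself.
- find_in(thing, camera): "box" ([left, top, right, bottom] in pixels, round what is visible of it).
- regions_of(thing, camera): "region" (400x640 bool, what is visible of it) and "box" ([left, top, right, bottom] in pixels, round what is visible of it).
Readings, each from a call of its own:
- read_time(): time.
- read_q(): joint angles.
- read_qd(): joint speeds.
- read_joint_torque(): joint torques, N m.
- read_tool_pos(): TCP position.
- read_tool_rot(): TCP orientation.
- read_wrist_force(): force on the tool from outside, world axes, zero at the start.
- read_torque(): the same for the moment, N m.
- read_finger_gap(): opening from 0.0 (shut) to 1.0 (fully open).
- read_gripper_force(): force on a finger pad.
Only numpy, scipy, OpenCV 4.12 (cv2) and the standard library are available. Lean on these libraries where they do the work, as an engineer would, in place of code of your own. Each camera call takes 0.05 s, during which the arm holds its last target. There are 200 camera calls.

## Working session

There is one attempt and no reset: what is moved stays moved. The work goes in short steps, each a Python script; the robot and the scene stay as the last script left them, time stands still between calls to the robot, and variables do not carry over. Pictures are saved under pics/ and viewed, at most 14 in all, crops included, and the job is handed in when it is done.

```bash
ls -la; mkdir -p pics; python3 - <<'E'
from cell import *
import cv2,numpy as np
for n in("scene","top"):
    c=read_camera(n); cv2.imwrite(f"pics/{n}0.png",c["frame"][:,:,::-1])
    print(n,c["camera_matrix"],c["k1"],c["origin"],c["attitude"])
c=read_camera("wrist");print(c["mount"],c["camera_matrix"],c["k1"])
cv2.imwrite("pics/wrist0.png",c["frame"][:,:,::-1])
print(read_time(),read_tool_rot(),read_tool_pos())
E
```

```text
total 12
drwxr-xr-x  3 agent agent 4096 Dec  1 18:01 .
drwxr-xr-x 23 root  root  4096 Dec  1 18:01 ..
drwxr-xr-x  2 agent agent 4096 Dec  1 18:01 pics
scene [[520.43371832   0.         319.55397867]
 [  0.         520.43371832 197.8085558 ]
 [  0.           0.           1.        ]] -0.013867081801286709 [1.6134472  0.46023167 0.88409867] [-0.25957676  0.48843084  0.72628031 -0.4081325 ]
top [[363.35373744   0.         319.66989196]
 [  0.         363.35373744 194.90601625]
 [  0.           0.           1.        ]] 0.0021716496643575402 [ 0.35777285 -0.02463717  1.31044072] [-0.04469968  0.71602685 -0.69452958  0.05418627]
[[ 9.66000911e-04 -9.56062271e-01 -2.93162074e-01  7.56130522e-02]
 [ 9.99999355e-01  1.09888600e-03 -2.88588346e-04  8.61032094e-04]
 [ 5.98060129e-04 -2.93161606e-01  9.56062715e-01 -1.42775393e-01]
 [ 0.00000000e+00  0.00000000e+00  0.00000000e+00  1.00000000e+00]] [[283.19119972   0.         321.6248553 ]
 [  0.         283.19119972 203.73168751]
 [  0.           0.           1.        ]] -0.024944567810190766
0.15 [-2.29494433e-04  1.59205123e-01  9.87245141e-01 -8.41122983e-04] [0.17273916 0.52174974 0.23038912]
```

View pics/top0.png

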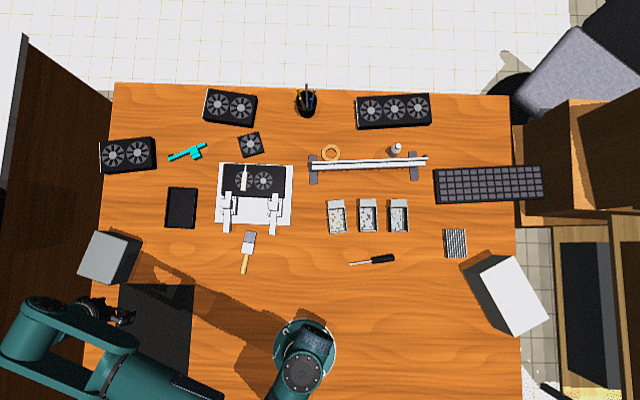

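View pics/scene0.png

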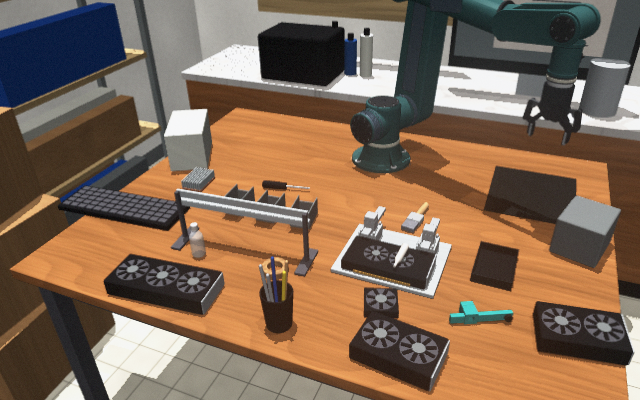

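The top view shows the holder at (255,195) with a white tube at (244,178). The arm hubs are at (227,200) and (275,200), the tray is at (181,207), and the rail at (365,163). Three bins sit at (337,216), (368,215) and (399,216). The turquoise look-alike at (188,152) lies loose on the bench and stays there. Next are close views with the wrist camera.

```bash
cat > h.py <<'E'
from cell import *
import cv2,numpy as np
from scipy.spatial.transform import Rotation as Ro
A=np.array
def M(q): q=A(q);return Ro.from_quat(q[[1,2,3,0]]).as_matrix()
def down(psi): return [0.,float(np.cos(psi/2)),float(np.sin(psi/2)),0.]
def tilt(psi,ang,axis):  # tool-down pose turned by ang about a world axis
    r=Ro.from_rotvec(ang*A(axis))*Ro.from_quat([np.cos(psi/2),np.sin(psi/2),0,0]); q=r.as_quat(); return [float(v) for v in (q[3],q[0],q[1],q[2])]
def shot(name,save=None):
    if name=="wrist": p,R=A(read_tool_pos()),M(read_tool_rot())
    c=read_camera(name)
    if name=="wrist":
        m=A(c["mount"]); c["R"]=R@m[:3,:3]; c["o"]=p+R@m[:3,3]
    else: c["R"]=M(c["attitude"]); c["o"]=A(c["origin"])
    if save: cv2.imwrite(f"pics/{save}.png",c["frame"][:,:,::-1])
    return c
def px(c,P):
    d=(np.atleast_2d(P)-c["o"])@c["R"]; s=d[:,:2]/d[:,2:]; s=s*(1+c["k1"]*(s**2).sum(1,keepdims=True))
    K=c["camera_matrix"]; return s*[K[0,0],K[1,1]]+[K[0,2],K[1,2]]
def at(c,uv,z):
    K=c["camera_matrix"]; d=(np.atleast_2d(uv).astype(float)-[K[0,2],K[1,2]])/[K[0,0],K[1,1]]
    s=d.copy()
    for _ in range(8): s=d/(1+c["k1"]*(s**2).sum(1,keepdims=True))
    r=np.c_[s,np.ones(len(s))]@c["R"].T
    return c["o"]+r*((z-c["o"][2])/r[:,2])[:,None]
E
python3 - <<'E'
from h import *
c=shot("top")
print(at(c,[[244,178],[227,200],[275,200],[181,207],[337,216],[368,215],[399,216],[311,163],[427,160]],0.05).round(3))
h=at(c,[255,195],.04)[0]; b=at(c,[368,190],.05)[0]
movep([h[0]-.03,h[1],.32],down(np.pi)); c=shot("wrist","wh"); print(c["o"])
movep([b[0]-.06,b[1],.34],down(np.pi)); c=shot("wrist","wb"); print(c["o"])
for t in("paste_mid","pen_mid","bin1_mid","arm1_hub","rail_top"):
    print(t,[(np.round(r["box"]),round(r["conf"],2)) for r in find_in(t,"top")])
print(read_time())
E
```

```text
[[ 0.587  0.229  0.05 ]
 [ 0.508  0.283  0.05 ]
 [ 0.513  0.116  0.05 ]
 [ 0.478  0.44   0.05 ]
 [ 0.463 -0.101  0.05 ]
 [ 0.47  -0.209  0.05 ]
 [ 0.47  -0.318  0.05 ]
 [ 0.649 -0.005  0.05 ]
 [ 0.673 -0.418  0.05 ]]
[0.42388715 0.19020534 0.4626014 ]
[ 0.42340332 -0.20645411  0.48278013]
paste_mid [(array([240., 165., 247., 193.]), 0.56), (array([214., 163., 293., 226.]), 0.41), (array([164., 183., 200., 228.]), 0.18)]
pen_mid []
bin1_mid [(array([328., 200., 347., 235.]), 0.9), (array([216., 162., 294., 227.]), 0.4)]
arm1_hub [(array([168., 142., 207., 162.]), 0.87), (array([214., 163., 295., 230.]), 0.67), (array([222., 192., 230., 234.]), 0.66)]
rail_top [(array([308., 152., 431., 182.]), 0.8), (array([357., 257., 396., 264.]), 0.57)]
3.7583
```

View pics/wh.png

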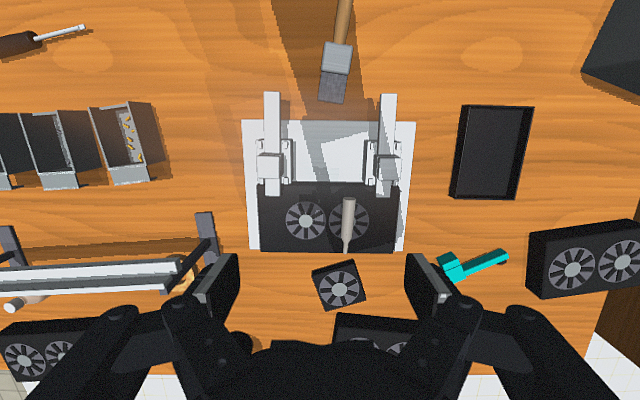

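View pics/wb.png

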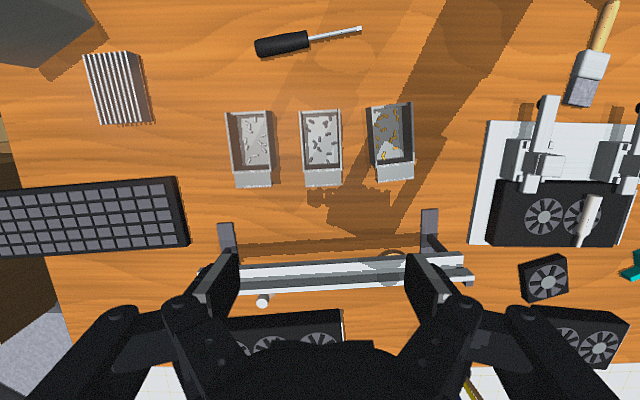

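`wh` shows one white tube at (348,222), lying on the card along holder x, and no pen. The arms are at (272,165) and (382,165). The turquoise look-alike at (470,262) is off the holder. `wb` shows three bins at (250,150), (321,150) and (391,150), with the rail at row ~272. Next I take closer views for accurate poses.

```bash
python3 - <<'E'
from h import *
import pickle
def tryp(p):
    while True:
        try: movep(p,down(np.pi)); return
        except PlanningError: p[0]-=.01
tryp([.62,.2,.22]); c=shot("wrist","wh2"); pickle.dump(c,open("wh2.pkl","wb")); print(read_tool_pos())
cv2.imwrite("pics/wh2c.png",cv2.resize(c["frame"][0:240,150:470,::-1],(800,600),interpolation=cv2.INTER_CUBIC))
tryp([.64,-.2,.36]); c=shot("wrist","wb2"); pickle.dump(c,open("wb2.pkl","wb")); print(read_tool_pos())
cv2.imwrite("pics/wb2c.png",cv2.resize(c["frame"][0:260,140:500,::-1],(800,578),interpolation=cv2.INTER_CUBIC))
E
```

```text
[0.62053699 0.19857154 0.22085087]
[ 0.64031112 -0.19845158  0.35932976]
```

View pics/wh2c.png

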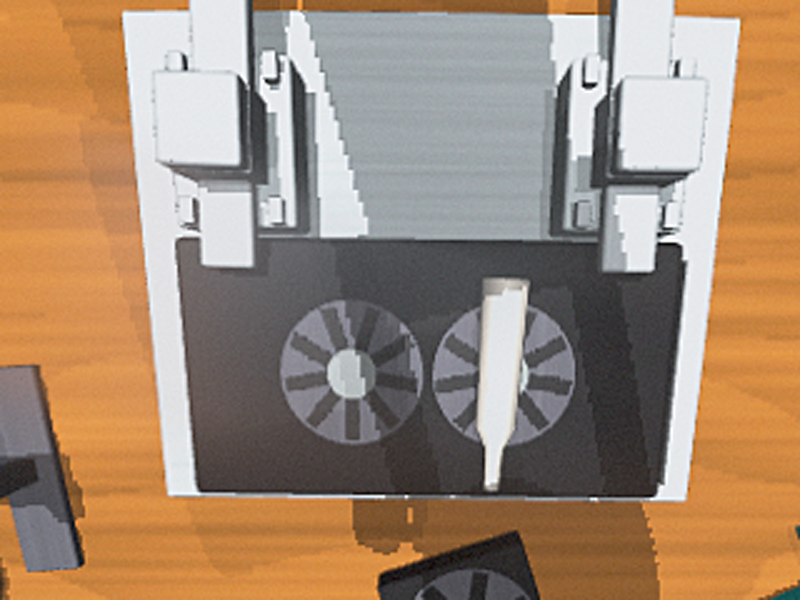

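View pics/wb2c.png

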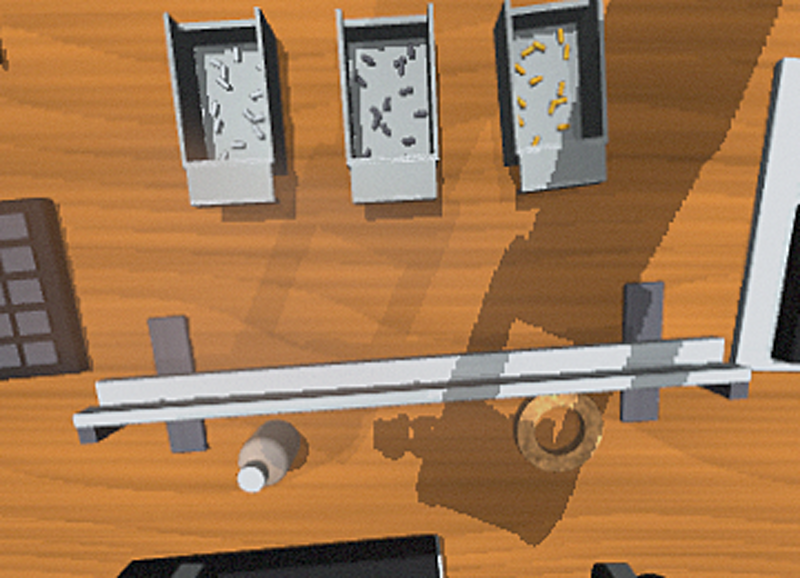

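```bash
python3 - <<'E'
from h import *
import pickle
c=pickle.load(open("wh2.pkl","rb")); f=lambda l,z:at(c,A(l)/2.5+[150,0],z)
def pr(n,p): print(n,(p*1000).round(1)[:,:2].tolist(), "mean",(p.mean(0)*1000).round(1)[:2])
pr("hub2",f([(153,72),(238,72),(241,166),(157,163)],.094))
pr("hub1",f([(622,76),(708,78),(699,172),(611,170)],.094))
pr("base",f([(122,12),(740,18),(688,500),(168,495)],.012))
pr("card",f([(178,240),(686,245),(658,496),(198,492)],.042))
pr("paste",f([(483,283),(530,283),(508,281),(492,488),(482,430),(520,430)],.058))
c=pickle.load(open("wb2.pkl","rb")); f=lambda l,z:at(c,A(l)/(800/360)+[140,0],z)
pr("rail",f([(75,420),(750,374)],.16))
for l in ([(187,165),(272,160),(275,203),(193,205),(165,15),(260,10)],[(347,160),(438,158),(437,200),(352,203),(338,14),(432,7)],[(516,153),(605,152),(606,182),(523,192),(498,5),(602,-2)]): pr("bin",f(l,.055))
c=shot("top"); pr("tray",at(c,[(168,187),(197,188),(194,227),(165,227)],.025))
cv2.imwrite("pics/tray.png",cv2.resize(c["frame"][170:245,150:240,::-1],None,fx=6,fy=6))
E
```

```text
hub2 [[473.0, 106.3], [473.3, 135.2], [502.6, 134.2], [501.4, 104.8]] mean [487.5 120.1]
hub1 [[474.6, 265.0], [475.0, 294.4], [504.4, 294.3], [504.0, 263.3]] mean [489.5 279.2]
base [[427.6, 66.6], [430.1, 334.7], [648.2, 333.9], [645.3, 64.3]] mean [537.8 199.9]
card [[523.3, 92.3], [525.5, 309.8], [637.4, 308.0], [635.3, 90.4]] mean [580.4 200.1]
paste [[541.5, 221.9], [541.5, 241.3], [540.7, 232.2], [629.0, 227.8], [602.8, 222.8], [602.8, 239.4]] mean [576.4 230.9]
rail [[650.9, -382.6], [623.7, -6.3]] mean [ 637.3 -194.5]
bin [[504.5, -340.1], [501.7, -284.0], [528.1, -283.4], [529.3, -338.3], [417.9, -346.3], [415.5, -286.9]] mean [ 482.8 -313.2]
bin [[501.7, -234.9], [500.3, -175.4], [526.1, -175.6], [528.1, -232.1], [417.8, -238.7], [413.9, -180.6]] mean [ 481.3 -206.2]
bin [[497.0, -124.5], [495.9, -66.3], [514.2, -64.0], [520.8, -118.7], [412.6, -139.8], [408.1, -75.7]] mean [474.8 -98.2]
tray [[550.5, 501.2], [550.2, 398.4], [411.5, 398.3], [408.5, 499.3]] mean [480.2 449.3]
```

The measurements match the given sizes: pin spacing 159 mm against 160, card 218 x 112 mm, rail 377 mm against 380. The holder midpoint is (0.4885, 0.1996) with yaw -0.013, and the rail midpoint is (0.637, -0.1945) with yaw 0.072. The white tube lying on the card, crop (500,385), is the paste and there is no pen. I'll clear it now.

```bash
python3 - <<'E'
from h import *
p=A([.582,.2305]); psi=np.pi-.05
movep([*p,.13],down(psi)); gripper_to(.5,30)
print("hit",move_l([*p,.0475],feed=.08,guard=8),read_tool_pos())
gripper_to(0,30); print("gap",read_finger_gap(),read_gripper_force())
move_l([*p,.15]); print("gap",read_finger_gap())
t=A([.480,.449]); movep([*t,.12],down(np.pi+.01))
print("hit",move_l([*t,.009],feed=.08,guard=6),read_tool_pos())
gripper_to(.45); move_l([*t,.16]); print(read_time())
h=A([.4885,.1996]); c=shot("wrist","tr")
movep([.62,.2,.22],down(np.pi)); c=shot("wrist")
a=c["frame"][0:240,150:470,::-1]; t=cv2.imread("pics/tr.png"); cv2.imwrite("pics/after1.png",np.hstack([a,t[100:340,200:520]]))
E
```

```text
hit False [0.58256715 0.23069355 0.04839269]
gap 0.19979585161995841 29.814671874046326
gap 0.20018425777445056
hit False [0.48043559 0.44938284 0.00988465]
15.7167
```

View pics/after1.png

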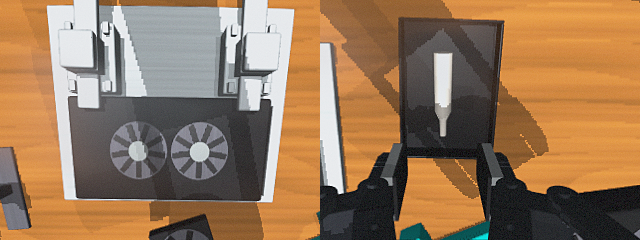

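The paste is in the tray and the card is clear. Next is arm 1: centre the gripper on the hub along x, regrip across y, lift, turn and refit.

```bash
cat > arm.py <<'E'
from h import *
yw=-.0126
def grab(p):
    movep([*p,.14],down(np.pi/2+yw)); gripper_to(.6,20)
    print("hitx",move_l([*p,.071],feed=.08,guard=8)); gripper_to(0,20); print("gap",read_finger_gap(),read_wrist_force()); gripper_to(.6)
    move_l([*p,.125]); movep([*p,.125],down(np.pi+yw))
    print("hity",move_l([*p,.060],feed=.08,guard=8)); gripper_to(0,90); dwell(.2)
    print("gap",read_finger_gap(),read_gripper_force(),A(read_wrist_force()).round(2),read_tool_pos())
def turn(p):
    move_l([*p,.125],feed=.06); print("lifted",A(read_wrist_force()).round(2),read_finger_gap())
    movep([*p,.125],down(np.pi/2+yw)); movep([*p,.125],down(yw)); print(read_tool_pos())
def lower(p):
    move_l([*p,.090],feed=.06)
    r=move_l([*p,.060],feed=.03,guard=10); print("guard",r,read_tool_pos(),A(read_wrist_force()).round(2)); return r
E
python3 - <<'E'
from arm import *
p=A([.4895,.2792]); grab(p); turn(p)
c=shot("wrist","turn1"); print(lower(p),read_time())
E
```

```text
hitx False
gap 0.3445470219367991 [-0.16809033 -1.04333176  1.48739084]
hity False
gap 0.34534332016762465 89.27589654922485 [-0.23  0.19  5.99] [0.49028654 0.27951095 0.06115595]
lifted [-0.76  0.33 -1.02] 0.3395113937536592
[0.48950994 0.27917728 0.12498139]
guard False [0.48932507 0.27914571 0.0611709 ] [-3.12 -1.87  5.89]
False 29.8
```

```bash
python3 - <<'E'
from arm import *
p=A([.4893,.2792]); gripper_to(.6); move_l([*p,.14]); 
p=A([.4875,.1201]); grab(p); turn(p)
if not lower(p):
    gripper_to(.6); move_l([*p,.15])
    movep([.62,.2,.22],down(np.pi)); c=shot("wrist","wh3")
    cv2.imwrite("pics/wh3c.png",cv2.resize(c["frame"][0:240,150:470,::-1],(800,600),interpolation=cv2.INTER_CUBIC))
    import pickle; pickle.dump(c,open("wh3.pkl","wb"))
print(read_time())
E
```

```text
hitx False
gap 0.34766481653264614 [ 0.54983222 -0.0486268   2.83861733]
hity False
gap 0.3401312842792439 89.40801322460175 [ 0.47 -0.31  5.3 ] [0.48836906 0.12017749 0.06111111]
lifted [-0.23  0.84 -2.14] 0.3375346668461384
[0.48749491 0.12009323 0.12500496]
guard True [0.48724427 0.12008369 0.06109128] [0.28 0.09 4.08]
43.4583
```

The guard tripped at the seated height (0.0611, the same as at the grasp), so arm 2 is home. I release it and check.

```bash
python3 - <<'E'
from arm import *
p=A(read_tool_pos())[:2]
gripper_to(.6); move_l([*p,.15])
movep([.62,.2,.22],down(np.pi)); c=shot("wrist","wh3")
cv2.imwrite("pics/wh3c.png",cv2.resize(c["frame"][0:240,150:470,::-1],(800,600),interpolation=cv2.INTER_CUBIC))
movep([.64,-.2,.36],down(np.pi)); c=shot("wrist","wb3")
cv2.imwrite("pics/wb3c.png",cv2.resize(c["frame"][0:195,140:400,::-1],(800,600),interpolation=cv2.INTER_CUBIC))
print(read_time(),[(A(r["box"]).round(),round(r["conf"],2)) for r in regions_of("bin1_mid","wrist")])
import pickle; pickle.dump(c,open("wb3.pkl","wb"))
E
```

```text
48.8 [(array([291.,   6., 338.,  87.]), 0.52), (array([566.,   0., 598.,  11.]), 0.27)]
```

View pics/wh3c.png

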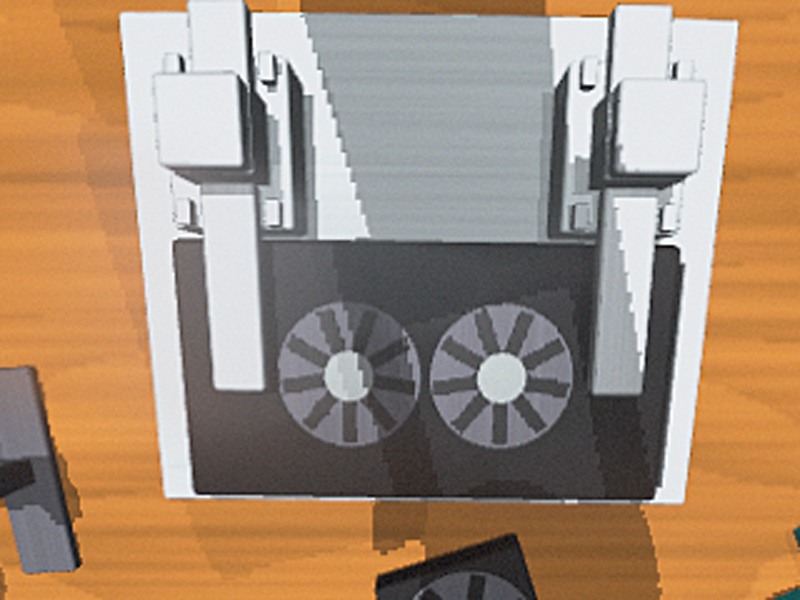

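View pics/wb3c.png

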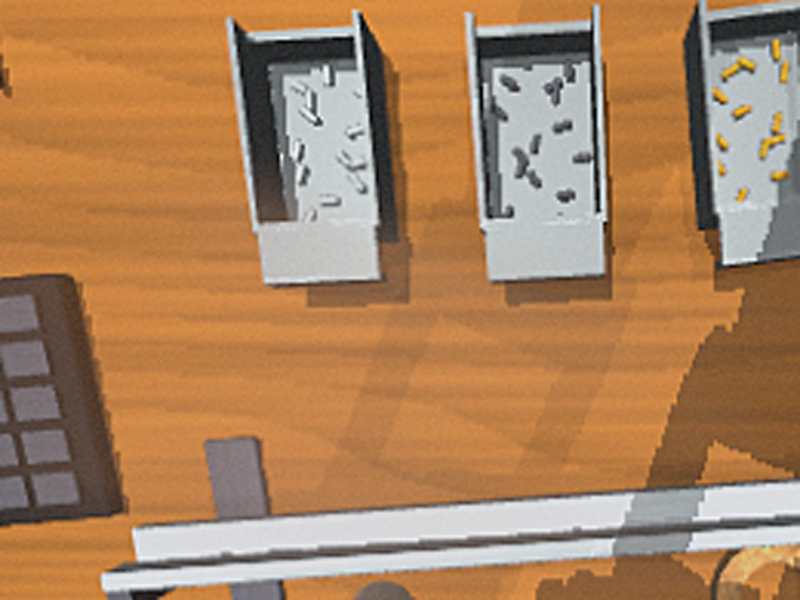

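Both arms are seated and point over the card: hub tops at the same pixels as before, at (200,120) and (660,125), long ends on the card. The bins are at the same place: lips at (320,252), (547,248) and (760,232+). Next I fit the bin poses.

```bash
cat > bins.py <<'E'
from h import *
def fit(P,Q): # 2D rigid Q=R P+t
    P,Q=A(P,float),A(Q,float); a=P-P.mean(0);b=Q-Q.mean(0)
    th=np.arctan2((a[:,0]*b[:,1]-a[:,1]*b[:,0]).sum(),(a*b).sum()); R=A([[np.cos(th),-np.sin(th)],[np.sin(th),np.cos(th)]])
    t=Q.mean(0)-R@P.mean(0); return t,th,np.abs(P@R.T+t-Q).max(1)
rail=A([.6373,-.1945]); ry=.0723; X=A([np.cos(ry),np.sin(ry),0]); Y=A([-np.sin(ry),np.cos(ry),0])
E
python3 - <<'E'
from bins import *
import pickle
c=pickle.load(open("wb3.pkl","rb"))
m=A([(68,-30),(68,30),(-45,-30),(-45,30)])/1e3
s=800/260
L=[[(265,284),(380,279),(230,20),(357,12)],[(488,281),(605,276),(467,14),(597,6)]]
Q=[A(l)/s+[140,0] for l in L]+[A([(523,192),(606,182),(500,5),(600,-2)])/(800/360)+[140,0]]
for q in Q:
    w=at(c,q,.055)[:,:2]; print(w.round(4).tolist()); t,th,e=fit(m,w); print(t.round(4),round(th,3),(e*1e3).round(1))
for i,y in enumerate((-.105,0,.105)): # reachability
    for psi in (np.pi+ry,ry):
      for th in (0,.25):
        P=np.r_[rail,.16]+Y*y-X*.061+[0,0,.05]
        print(i,round(psi,2),th,ik(list(P),tilt(psi,th,Y)) is not None)
E
```

```text
[[0.5293, -0.3394], [0.5272, -0.2837], [0.4175, -0.3456], [0.4148, -0.2883]]
[ 0.4607 -0.3148] 0.047 [2.2 2.1 1.3 1.3]
[[0.5281, -0.2318], [0.5257, -0.1756], [0.4157, -0.2391], [0.4124, -0.1811]]
[ 0.459  -0.2075] 0.055 [2.  1.8 0.9 1. ]
[[0.5208, -0.1187], [0.5142, -0.064], [0.4125, -0.1386], [0.4081, -0.077]]
[ 0.4525 -0.1012] 0.14 [3.2 2.  1.5 4.3]
0 3.21 0 True
0 3.21 0.25 True
0 0.07 0 True
0 0.07 0.25 True
1 3.21 0 True
1 3.21 0.25 True
1 0.07 0 True
1 0.07 0.25 True
2 3.21 0 True
2 3.21 0.25 True
2 0.07 0 True
2 0.07 0.25 True
```

```bash
cat >> bins.py <<'E'
g=A([0,-.0075]) # TCP in bin frame (x,z)
kk=A([.065,.0245])
def pose(y,th,dx,dz):
    c,s=np.cos(th),np.sin(th); R=A([[c,s],[-s,c]])
    v=A([.004+dx,.16+dz])+R@(g-kk); p=np.r_[rail,0]+Y*y+X*v[0]; p[2]=v[1]; return p
def pick(p,yaw):
    movep([*p,.16],down(np.pi+yaw)); gripper_to(1.,40); 
    print("hit",move_l([*p,.020],feed=.1,guard=8)); gripper_to(0,40); print("gap",read_finger_gap()*85,read_tool_pos()[2]); move_l([*p,.12],feed=.12); print("gap",read_finger_gap()*85)
def hang(y,th=.2,x0=.007):
    q=lambda t:tilt(np.pi+ry,t,Y)
    n=pose(y,th,x0,.045); movep(list(n-X*.12+[0,0,.02]),q(th)); move_l(list(n),feed=.12)
    move_l(list(pose(y,th,x0,.010)),feed=.06); dwell(.2)
    r=move_l(list(pose(y,th,x0,-.006)),feed=.02,guard=5)
    e=A(read_tool_pos())-pose(y,th,0,0); dz=e[2]; print("z contact",r,"dz",dz,A(read_wrist_force()).round(1))
    dz=min(dz,.003)
    move_l(list(pose(y,th,x0,dz-.0005)),feed=.02); dwell(.2)
    r=move_l(list(pose(y,th,-.003,dz-.0005)),feed=.02,guard=4)
    e=A(read_tool_pos())-pose(y,th,0,0); dx=e@X; print("x contact",r,"dx",dx,"expected",.017*np.sin(th),A(read_wrist_force()).round(1))
    b=dx-.017*np.sin(th)+.0005
    for t in np.linspace(th,0,5)[1:]:
        move_l(list(pose(y,t,.017*np.sin(t)+b,dz-.0005)),q(t),feed=.03)
    dwell(.2); print("level",A(read_wrist_force()).round(1),A(read_torque()).round(2),read_finger_gap()*85)
def leave(y):
    gripper_to(1.); dwell(.2); p=A(read_tool_pos()); move_l(list(p+[0,0,.12]),feed=.12)
E
python3 - <<'E'
from bins import *
pick([.4607,-.3148],.047); hang(-.105); print(read_time())
c=shot("scene","s1"); cv2.imwrite("pics/s1c.png",cv2.resize(c["frame"][150:300,140:340,::-1],(800,600),interpolation=cv2.INTER_CUBIC))
E
```

```text
hit False
gap 58.85069958180496 0.020916361426920396
gap 59.13056711300927
z contact True dz -0.0011003691478312927 [-1.6 -0.2  2.8]
x contact True dx 0.007114631661425408 expected 0.0033773786235160408 [-0.8 -0.   2.5]
level [-11.7   0.6  13.1] [0.1  1.72 0.15] 59.142410473877284
58.4
```

View pics/s1c.png

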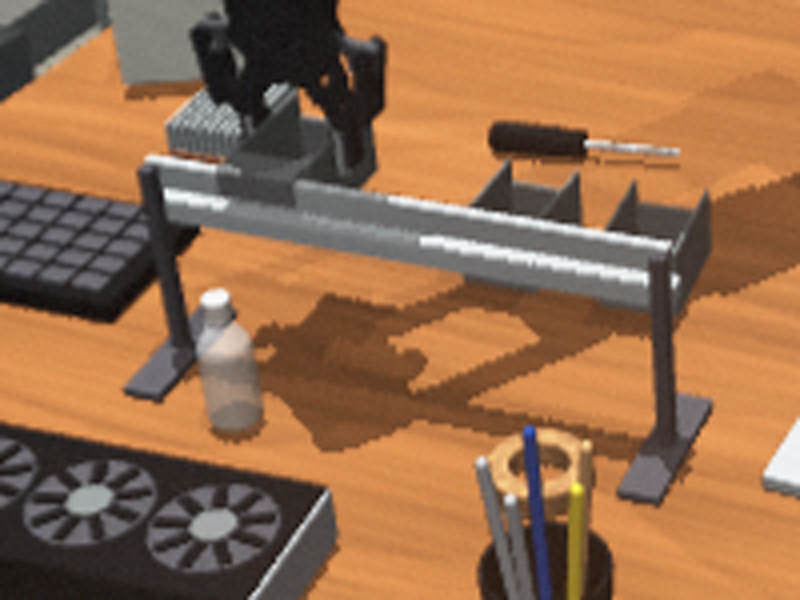

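The lip is over the rail at (265,185). The x contact was a false trip, so the back presses on the lower bar with 12 N. I ease it back until that is relieved, then release.

```bash
cat >> bins.py <<'E'
def ease(f0=0.):
    p=A(read_tool_pos()); n=pose.last if hasattr(pose,"last") else p
    for i in range(9):
        f=A(read_wrist_force())@X; print(i,round(f,1),end="; ")
        if f>f0-1.5: break
        n=n-X*.0007; move_l(list(n),feed=.02); dwell(.15)
    print(A(read_wrist_force()).round(1),A(read_torque()).round(2))
E
python3 - <<'E'
from bins import *
p0=A(read_tool_pos()); ease(); print((A(read_tool_pos())-p0).round(4)); leave(0)
c=shot("scene","s2"); cv2.imwrite("pics/s2c.png",cv2.resize(c["frame"][150:300,140:340,::-1],(800,600),interpolation=cv2.INTER_CUBIC))
movep([.64,-.2,.36],down(np.pi)); c=shot("wrist","wb4"); f=c["frame"]; a=cv2.imread("pics/wb3.png")[:,:,::-1]
cv2.imwrite("pics/wb4c.png",cv2.resize(f[0:195,140:400,::-1],(800,600),interpolation=cv2.INTER_CUBIC))
g=lambda x:cv2.cvtColor(np.ascontiguousarray(x),cv2.COLOR_RGB2GRAY)
for x0,x1 in((285,345),(358,420)):
    r=cv2.matchTemplate(g(f),g(a)[0:90,x0:x1],cv2.TM_CCOEFF_NORMED); print(cv2.minMaxLoc(r)[1::2],x0)
print(read_time())
E
```

```text
0 -11.1; 1 4.9; [4.9 0.3 3.7] [-0.18 -0.28 -0.11]
[0.0002 0.     0.0001]
(0.8803320527076721, (286, 1)) 285
(0.5930668711662292, (333, 13)) 358
61.5
```

View pics/wb4c.png

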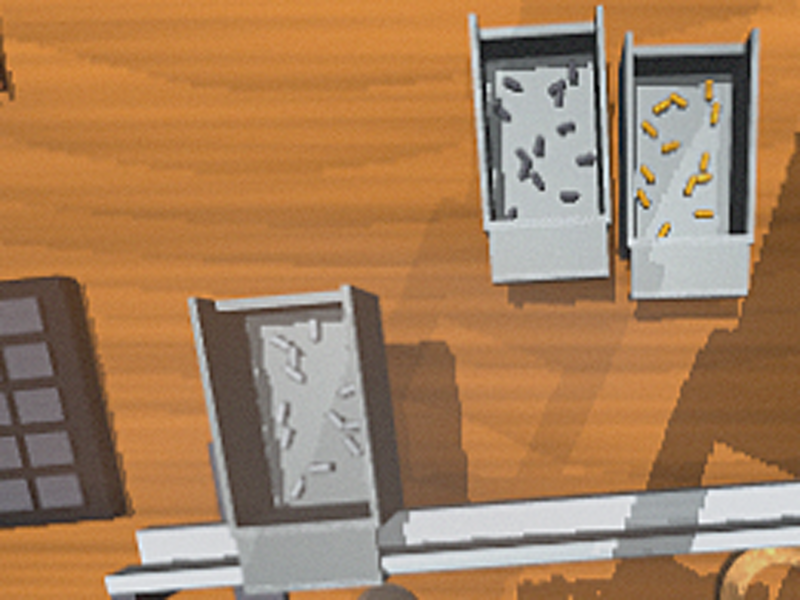

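The first bin is hung on the rail with its lip at (313,555). The third bin (yellow screws) was knocked to (690,165), about 8 mm beside the middle one, too close for a finger. I'll check the hung bin's level, then push the third bin aside in +y from inside with shut fingers.

```bash
python3 - <<'E'
from bins import *
m=A([(68,-30),(68,30),(-45,-30),(-45,30)])/1e3; s=800/260
c=shot("wrist"); F=lambda l,z:at(c,A(l)/s+[140,0],z)[:,:2]
k=fit(m,F([(632,299),(747,296),(627,33),(755,29)],.055)); print("knocked",k)
print("mid",fit(m,F([(494,283),(608,277),(471,15),(600,7)],.055)))
print("hung",fit(m,F([(245,590),(382,582),(192,300),(348,288)],.163)),"want",(rail-X[:2]*.061-Y[:2]*.105).round(4))
t=k[0]; movep([*t,.14],down(np.pi/2+k[1])); gripper_to(0,20)
print(move_l([*t,.032],feed=.1,guard=6)); yv=A([-np.sin(k[1]),np.cos(k[1])])
print(move_l([*(t+.057*yv),.032],feed=.05,guard=12)); move_l([*(t+.050*yv),.032],feed=.05); move_l([*(t+.05*yv),.16])
movep([.64,-.2,.36],down(np.pi)); c=shot("wrist"); print(read_time())
im1=cv2.resize(c["frame"][0:195,140:400,::-1],(800,600),interpolation=cv2.INTER_CUBIC)
cv2.imwrite("pics/wb5c.png",im1)
E
```

```text
knocked (array([ 0.46567335, -0.13922571]), np.float64(0.03220585110874256), array([0.00235562, 0.00228153, 0.00132038, 0.00139448]))
mid (array([ 0.4578881 , -0.20758959]), np.float64(0.05697256992362211), array([0.00276312, 0.00259484, 0.00116664, 0.00133492]))
hung (array([ 0.58304887, -0.30244851]), np.float64(0.06549153863063314), array([0.00227627, 0.0023656 , 0.0014082 , 0.00157158])) want [ 0.584  -0.3036]
False
False
68.975
```

View pics/wb5c.png

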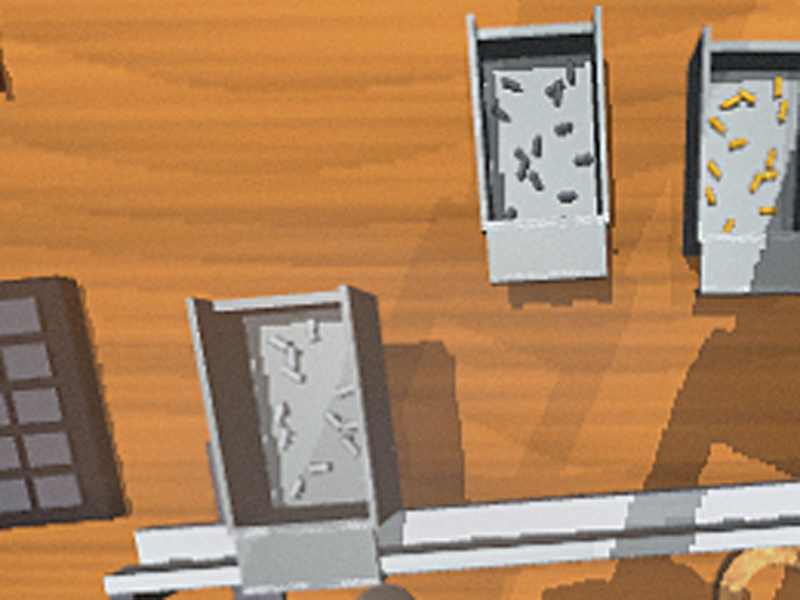

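The third bin is clear now (lip at x≈700 and beyond in the crop), and the hung bin is within 1 mm of nominal. Now the middle bin.

```bash
cat >> bins.py <<'E'
def hang(y,th=.2,x0=.007,b=.001):
    q=lambda t:tilt(np.pi+ry,t,Y)
    n=pose(y,th,x0,.045); movep(list(n-X*.12+[0,0,.02]),q(th)); move_l(list(n),feed=.12)
    move_l(list(pose(y,th,x0,.010)),feed=.06); dwell(.2)
    r=move_l(list(pose(y,th,x0,-.006)),feed=.02,guard=5); e=A(read_tool_pos())-pose(y,th,0,0)
    dz=min(e[2],.003); print("z contact",r,"dz",e[2])
    for t in np.linspace(th,0,5):
        n=pose(y,t,.017*np.sin(t)+b,dz-.0005); move_l(list(n),q(t),feed=.03)
    dwell(.2)
    for i in range(10):
        f=A(read_wrist_force())@X; print(round(f,1),end="; ")
        if abs(f)<3.5: break
        n=n+X*.0004*np.sign(f); move_l(list(n),feed=.02); dwell(.15)
    print("level",A(read_wrist_force()).round(1),A(read_torque()).round(2),"dx",(A(read_tool_pos())-pose(y,0,0,0))@X,read_finger_gap()*85)
E
python3 - <<'E'
from bins import *
pick([.4580,-.2076],.056); hang(0.); leave(0); print(read_time())
movep([.64,-.15,.36],down(np.pi)); c=shot("wrist"); import pickle; pickle.dump(c,open("wb6.pkl","wb"))
cv2.imwrite("pics/wb6c.png",cv2.resize(c["frame"][0:225,130:430,::-1],(800,600),interpolation=cv2.INTER_CUBIC))
E
```

```text
hit False
gap 58.71230722797874 0.02083341228362023
gap 59.41165701914001
z contact True dz -0.0011688955682656044
-1.7; level [-1.8  1.9 11.5] [ 0.03  0.6  -0.05] dx 0.0005093477700856815 59.39652277133098
80.0667
```

View pics/wb6c.png

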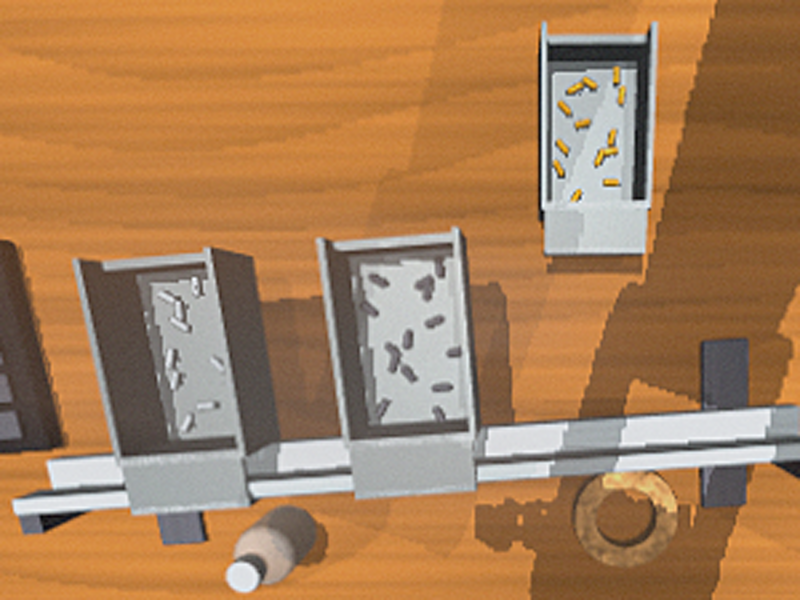

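Two bins hang on the rail with lips at (187,485) and (415,467), and the third stands at (597,140). I hang the third, then check all three.

```bash
python3 - <<'E'
from bins import *
import pickle
c=pickle.load(open("wb6.pkl","rb")); s=800/300; m=A([(68,-30),(68,30),(-45,-30),(-45,30)])/1e3
t,th,e=fit(m,at(c,A([(545,256),(643,254),(542,23),(657,23)])/s+[130,0],.055)[:,:2]); print(t,th,e)
assert .44<t[0]<.49 and -.13<t[1]<-.07
pick(t-A([.0008,0]),th); hang(.105); leave(0); print(read_time())
c=shot("scene"); a=cv2.resize(c["frame"][150:275,150:325,::-1],(700,500),interpolation=cv2.INTER_CUBIC); cv2.imwrite("pics/s3.png",a)
E
```

```text
[ 0.46486513 -0.10358522] 0.006686057991607746 [0.00268992 0.00288801 0.00040913 0.00021104]
hit False
gap 58.96121663365555 0.02076697390668713
gap 59.42197752280042
z contact True dz -0.0012086632468702174
-2.4; level [-2.4 -0.1 11.7] [ 0.05  0.66 -0.  ] dx 0.0004587744846427322 59.09713865404069
91.2667
```

View pics/s3.png

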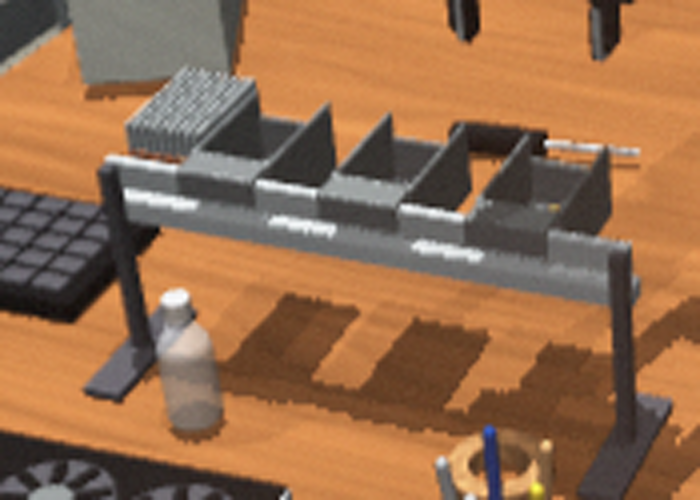

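All three bins hang on the rail. I check the level numerically: predicted front rim corners against the picture.

```bash
python3 - <<'E'
from bins import *
c=shot("scene")
for y in(-.105,0,.105):
    for e in(-.03,.03):
        for dz in(0,.008):
            P=np.r_[rail,.163+dz]-X*(.061+.045)+Y*(y+e); print(((px(c,P)[0]-[150,150])*4).round(),end=" ")
    P=np.r_[rail,.163]+X*.007+Y*(y-.03); print("lip",((px(c,P)[0]-[150,150])*4).round())
print(read_tool_pos(),read_time())
E
```

```text
[254.  87.] [253.  77.] [330.  99.] [329.  89.] lip [173. 166.]
[388. 108.] [387.  98.] [466. 120.] [466. 110.] lip [313. 190.]
[527. 130.] [526. 120.] [609. 143.] [608. 132.] lip [460. 215.]
[ 0.56918966 -0.09392865  0.24453364] 91.3667
```

The corners agree within about 1–2 mm, with the same small offset at the lips, so all three bins hang level. The gripper is clear, so I hand in.

```bash
python3 - <<'E'
from h import *
p=A(read_tool_pos()); move_l(list(p+[-.08,0,.08])); print(sign_off())
E
```

```text
the job is handed in; nothing more can be done
None
```

I cleared the paste tube into the tray, turned both hold-down arms and refitted them on their pins with their feet over the card, hung all three bins level on the rail, and handed the job in at about 92 s.

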